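# Hold the crate tipper up from its hand controls

### The arm

A 6-joint arm with a two-finger parallel gripper is mounted at the origin on the work surface. World frame = base frame: x ahead of the robot, y to its left, z up, the work surface at z = 0. Lengths are in m, angles in rad, forces in N, time in s.
With the tool pointing down it reaches from about 0.35 to 0.775 m from the base axis. Payload 7.3 kg.
Tool frame: the origin (TCP) lies at the very end of the fingers, on their centre line; the grasp point (between the pads) lies grip_point_offset behind it (grip_point_offset is the distance from the TCP to the grasp point, in m); z points along the fingers, y is the direction in which the jaws open and shut (so a half turn about z gives the same grasp; the last joint's range is limited). The gripper opens to 92 mm and grips with 3 to 60 N. Pads are 19 mm wide; open, the fingers measure 130 mm over their backs; the gripper's body (75 mm by 190 mm) begins 47 mm behind the grasp point.
Start: joints at [1.171, 0.342, 1.524, -0, 1.275, -0.146], TCP at [0.132, 0.508, 0.227] pointing down, gripper open.
Joint ranges: [-2.53, 2.53], [-0.77, 2.02], [0.04, 2.7], [-1, 4.14], [0.28, 2.66], [-3.11, 3.11]. Speed limits (rad/s): [2.57, 2.57, 3.14, 3.14, 3.14, 3.14].

### API

Orientations are given as [roll, pitch, yaw] about the fixed x, y, z axes, in that order (R = Rz(yaw) Ry(pitch) Rx(roll)).
In Python, from cell import * gives the robot as it stands.
- The arm moves only by the shell command python3 -m inch 'ROWS' [OPENING] [FORCE]. ROWS is JSON, a list that holds one entry, the list of rows, each a list of 4 numbers: the shift along the tool's x, y, z in mm, then the turn about the tool's z in rad. In form: [[[x, y, z, roll], ...]]. A call has 1 to 10 rows; each row shifts and turns the commanded pose from where the row before left it, along the tool's axes as they then stand; what a row does not reach is not made up. A row lasts 1/8 s, in which the tool goes at most 62.5 mm and 10.7 degrees, less where a joint would pass 70% of its speed; a pose out of reach is approached as far as the arm can. A call with a gripper value outside its range is refused whole. OPENING is the closure, from -1 (fully open) to 1 (shut), set as the call begins (- or left out, the last holds). The fingers move at their own pace and stop on an object; FORCE is the grip in N (left out, the last holds). Time passes only in rows, so rows that do not move let the fingers close. It gives the time, the measured TCP pose, the force and the opening at its end, in the units of the state.
- observe(): the state, without advancing time (a new reading comes with each control period).
- read_camera(name): name is "scene" or "top"; returns a dict with "img" (420x560x3 uint8, blue, green, red), "fx", "fy", "cx", "cy" (pixels), "k1" (the pictures are not rectified: a ray, as slopes to the right and down, at radius r is drawn at 1 + k1 r^2 times it, then the intrinsics apply), "eye" and "rotation" of the camera in the world. Camera axes: x right, y down, z forward; pixel columns grow to the right and rows downward; lengths in m; the calibration is good to about 2 mm. A picture is of the moment at which its call begins. There is no depth.
- hand_in(): hands the job in, once; it reports no verdict.
Trained networks look in the newest picture that a camera, given by its name, has taken for a name from the list of things; names that differ only in an ending like _2 or _b are one class to them, and where a whole thing is asked for, a point or a joint stands for the part that bears it (a point fixed in the world has none). Each returns a list of dicts, best first, with "conf" (0 to 1); they miss things now and then, are a little off and sometimes report something else, mostly with a low value. They report only what shows in the picture. A call takes as long as a camera call. They do not tell look-alikes from the thing itself.
- boxes_of(camera, label): "at" ([row, column] in pixels, amid what is visible of it).
- place_of(camera, label): "at" ([row, column] in pixels: a listed point, or the origin of a listed thing).
The state is a dict: "time": time; "qpos": joint angles; "qvel": joint speeds; "joint_efforts": joint torques, N m; "tool_pos": TCP position; "tool_rot": TCP orientation; "contact_force": force on the tool from outside, world axes, zero at the start; "torque": the same for the moment, N m; "opening": finger opening in m.
Only numpy, scipy, OpenCV 4.12 (cv2) and the standard library are available. Lean on these libraries where they do the work, as an engineer would, in place of code of your own. Each camera call takes 0.05 s, during which the arm holds its last target. There are 200 camera calls.

### The job

Start the crate tipper and hold it up: on the grey panel press the blue button, then the yellow, then the green, one at a time, each fully in and let it spring back out. Then turn the spring-return dial on the yellow box clockwise past its first two notches to the third one, at the green mark and not on as far as the red mark, and finish while still holding it there with the fingers, since it springs back if let go. Leave the jar, the cup and the tin standing where they are.

Things in the scene. Friction and masses are not known exactly. Their poses are not given: they have to be found in the camera images.
- panel: grey push-button box fixed to the bench, 90 (x) x 190 (y) x 70 mm high, origin at the centre of its underside. Three round buttons stand in a row along its y axis on the flat top, 55 mm apart, in any order of colour.
- btn_blue (a joint): travel of the blue button: 0 out, 0.006 m fully in; it springs back by itself. It starts to move at about 1.5 N and is fully in at 5 N.
- btn_yellow (a joint): travel of the yellow button: 0 out, 0.006 m fully in; it springs back by itself. It starts to move at about 1.5 N and is fully in at 5 N.
- btn_green (a joint): travel of the green button: 0 out, 0.006 m fully in; it springs back by itself. It starts to move at about 1.5 N and is fully in at 5 N.
- btn_blue_top (a point): centre of the top face of the blue button (28 mm diameter, in a black collar of 44 mm diameter, 12 mm high), about 92 mm above the bench when out, pressed straight down; the point moves down with the button.
- btn_yellow_top (a point): centre of the top face of the yellow button (28 mm diameter, in a black collar of 44 mm diameter, 12 mm high), about 92 mm above the bench when out, pressed straight down; the point moves down with the button.
- btn_green_top (a point): centre of the top face of the green button (28 mm diameter, in a black collar of 44 mm diameter, 12 mm high), about 92 mm above the bench when out, pressed straight down; the point moves down with the button.
- dialbox: yellow box fixed to the bench, 130 x 130 x 90 mm high, origin at the centre of its underside; the dial turns on a vertical axis at the middle of its top. Marks on the top, 57 mm from that axis, for the white-lined end of the handle: white at rest (towards the box's own -x), black at the first notch, black at the second, green at the third, red close before the end stop.
- dial_angle (a joint): dial angle, growing clockwise seen from above: 0 at rest, notches at 0.4, 0.8 and 1.2 rad (green mark), red mark at 1.6, end stop at 1.65 rad. A spring drives it back to 0 from everywhere if it is let go (about 0.15 N m at rest, 0.25 N m at the end); the notches are felt as a ripple of about 0.1 N m either way, but do not keep it.
- dial: the turning dial: a steel disc of 84 mm diameter and 8 mm height, and across it a black straight bar handle 88 mm long, 14 mm thick and 34 mm high, its top 132 mm above the bench, with a white line on its pointing end. Origin on the axis at the underside of the disc, 90 mm above the bench. Its x axis runs along the bar, the white-lined end being on -x; at rest its axes are those of the box.
- dial_grip (a point): point on the dial's axis 122 mm above the bench, inside the bar handle 10 mm below its top: a good height for the finger pads; its axes turn with the dial like those of the handle.
- jar: bystander: loose green glass jar with red cap, 68 mm diameter, 100 mm high, standing; origin at the centre of its underside.
- cup: bystander: loose white ceramic cup without handle, 76 mm diameter, 85 mm high, standing; origin at the centre of its underside.
- tin: bystander: loose tin can with blue band, 70 mm diameter, 90 mm high, standing; origin at the centre of its underside.
Mind the look-alikes: they are no part of the job. Of the things like the dialbox, leave any that is pink, purple or turquoise; of the rest the smaller one is meant.

How it is judged:
By the outcome, as a careful person would: the job done as asked, in the order asked, and still so for the second after the job is handed in, while the arm keeps its last pose, push and grip.
It also fails if it takes over 64 s, if anything falls off the work surface, if the arm or the gripper's body presses on something with over 40 N, if the wrist force passes 120 N, or if a joint passes its speed limit or range.

## Working session

There is one attempt and no reset: what is moved stays moved. The work goes in short steps, Python scripts to look and compute and a shell command to move; the robot and the scene stay as the last step left them, time stands still between calls to the robot, and variables do not carry over. Pictures are saved under pics/ and viewed, about 8 in all and at most 12, crops included, and the job is handed in when it is done.

```bash
mkdir -p pics; ls
cat > h.py <<'E'
from cell import *
import numpy as np, cv2
def ray(c,rc):
    v=(rc[0]-c["cy"])/c["fy"]; u=(rc[1]-c["cx"])/c["fx"]
    d=np.array([u,v]); s=d.copy()
    for _ in range(20): s=d/(1+c["k1"]*(s@s))
    return np.array(c["eye"]), np.array(c["rotation"])@np.array([s[0],s[1],1])
def at_z(c,rc,z):
    e,d=ray(c,rc); return e+d*(z-e[2])/d[2]
def pix(c,p):
    q=np.array(c["rotation"]).T@(np.array(p)-c["eye"]); s=q[:2]/q[2]; s=s*(1+c["k1"]*(s@s))
    return np.array([s[1]*c["fy"]+c["cy"], s[0]*c["fx"]+c["cx"]])
E
python3 - <<'E'
from h import *
o=observe(); print({k:np.round(v,3) for k,v in o.items()}, grip_point_offset)
Z=dict(btn_blue_top=.092,btn_yellow_top=.092,btn_green_top=.092,panel=0,dialbox=0,dial_grip=.122,dial=.09,jar=0,cup=0,tin=0)
for n in("top","scene"):
    c=read_camera(n); cv2.imwrite(f"pics/{n}0.png",c["img"]); print(n,np.round(c["eye"],3))
    for l,z in Z.items():
        print(l,[(np.round(d["at"]),round(d["conf"],2),np.round(at_z(c,d["at"],z),3)[:2]) for d in place_of(n,l)[:4]])
E
```

```text
pics
{'time': np.float64(0.0), 'qpos': array([ 1.171,  0.343,  1.525, -0.   ,  1.275, -0.146]), 'qvel': array([-0.001, -0.   ,  0.   ,  0.   ,  0.002,  0.   ]), 'joint_efforts': array([ 1.0000e-03, -4.3124e+01, -2.4422e+01,  7.2000e-02,  5.6000e-02,
       -0.0000e+00]), 'tool_pos': array([0.132, 0.508, 0.226]), 'tool_rot': array([-3.14 , -0.   ,  2.888]), 'contact_force': array([ 0.3  , -0.187,  0.735]), 'torque': array([-0.002, -0.022, -0.057]), 'opening': np.float64(0.092)} 0.0188
top [0.247 0.019 1.322]Traceback (most recent call last):
  File "<stdin>", line 7, in <module>
  File "h.py", line 9, in at_z
    e,d=ray(c,rc); return e+d*(z-e[2])/d[2]
                                       ~^^^
IndexError: invalid index to scalar variable.
```

View pics/top0.png

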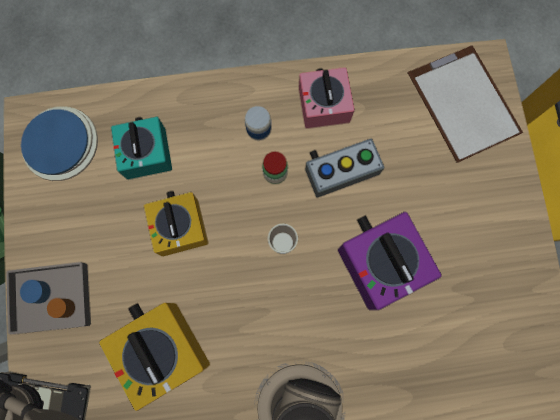

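The top view shows the small yellow box at about (224,175), and the panel at (167,345) with blue, yellow and green buttons from left to right. The cup is at (238,283), the jar at (165,275) and the tin at (122,258).

```bash
python3 - <<'E'
import re
s=open('h.py').read()
s=s.replace('np.array(c["rotation"])','R(c)').replace("def ray","from scipy.spatial.transform import Rotation as Ro\ndef R(c):\n    r=np.array(c['rotation']); return Ro.from_euler('xyz',r).as_matrix() if r.ndim==1 else r\ndef ray",1)
open('h.py','w').write(s)
E
python3 - <<'E'
from h import *
Z=dict(btn_blue_top=.092,btn_yellow_top=.092,btn_green_top=.092,panel=0,dialbox=0,dial_grip=.122,dial=.09,jar=0,cup=0,tin=0)
for n in("top","scene"):
    c=read_camera(n); cv2.imwrite(f"pics/{n}1.png",c["img"]); print(n,c["eye"],c["rotation"])
    for l,z in Z.items():
        print(l,[(np.round(d["at"]),round(d["conf"],2),np.round(at_z(c,d["at"],z),3)[:2]) for d in place_of(n,l)[:5]])
E
```

```text
top [0.24743197 0.01907897 1.32205896] [-2.94054731e+00  1.56643601e-03 -1.69487207e+00]
btn_blue_top [(array([163., 325.]), 0.56, array([ 0.602, -0.142])), (array([171., 342.]), 0.27, array([ 0.574, -0.181]))]
btn_yellow_top [(array([162., 346.]), 0.54, array([ 0.598, -0.195]))]
btn_green_top [(array([158., 364.]), 0.47, array([ 0.603, -0.244]))]
panel [(array([169., 344.]), 0.8, array([ 0.605, -0.203])), (array([228., 178.]), 0.42, array([0.497, 0.265]))]
dialbox [(array([230., 178.]), 0.91, array([0.49 , 0.265])), (array([106., 319.]), 0.74, array([ 0.798, -0.161])), (array([350., 160.]), 0.62, array([0.183, 0.339])), (array([152., 144.]), 0.62, array([0.723, 0.342])), (array([265., 383.]), 0.59, array([ 0.33 , -0.268]))]
dial_grip [(array([138., 133.]), 0.82, array([0.721, 0.338])), (array([358., 143.]), 0.74, array([0.174, 0.353])), (array([217., 167.]), 0.73, array([0.503, 0.267])), (array([257., 392.]), 0.69, array([ 0.338, -0.265])), (array([ 84., 326.]), 0.62, array([ 0.804, -0.172]))]
dial [(array([144., 133.]), 0.96, array([0.716, 0.347])), (array([ 93., 325.]), 0.81, arra
[... 943 characters left out ...]
230., 153.]), 0.81, array([ 0.306, -0.262])), (array([135., 350.]), 0.78, array([0.495, 0.265])), (array([ 55., 275.]), 0.77, array([0.149, 0.366])), (array([166., 433.]), 0.66, array([0.717, 0.327])), (array([336., 342.]), 0.57, array([ 0.795, -0.177]))]
dial [(array([340., 341.]), 0.82, array([ 0.797, -0.177])), (array([ 65., 272.]), 0.77, array([0.15 , 0.354])), (array([237., 156.]), 0.73, array([ 0.306, -0.263])), (array([174., 431.]), 0.65, array([0.721, 0.324])), (array([146., 348.]), 0.56, array([0.502, 0.253]))]
jar [(array([259., 321.]), 0.88, array([ 0.626, -0.017]))]
cup [(array([212., 261.]), 0.67, array([ 0.423, -0.012]))]
tin [(array([280., 368.]), 0.76, array([0.753, 0.013]))]
```

View pics/scene1.png

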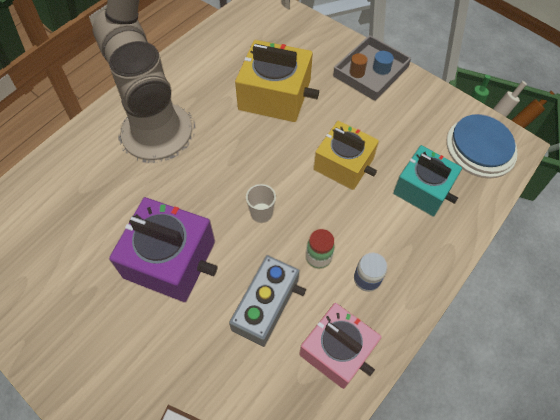

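```bash
cat > fit.py <<'E'
from h import *
from scipy.optimize import minimize
B={}
for n in("top","scene"):
    c=read_camera(n); hsv=cv2.cvtColor(c["img"],cv2.COLOR_BGR2HSV); B[n]=(c,hsv)
def mask(n,lo,hi,cen,r):
    c,h=B[n]; m=cv2.inRange(h,lo,hi); w=np.zeros_like(m); cv2.circle(w,(int(cen[1]),int(cen[0])),r,255,-1); return m&w
for nm,lo,hi,p in (("blue",(100,120,60),(125,255,255),(.6,-.148)),("yellow",(20,120,100),(33,255,255),(.6,-.2)),("green",(45,80,50),(85,255,255),(.6,-.25))):
    for n in B:
        m=mask(n,lo,hi,pix(B[n][0],(*p,.092)),18); k,l,s,ce=cv2.connectedComponentsWithStats(m)
        i=1+np.argmax(s[1:,4]); print(nm,n,s[i,4],np.round(at_z(B[n][0],ce[i][::-1],.0895),4))
M={}
for n in B:
    m=mask(n,(18,110,60),(34,255,255),pix(B[n][0],(.5,.26,.05)),52)
    m=cv2.morphologyEx(m,cv2.MORPH_OPEN,np.ones((3,3))); k,l,s,ce=cv2.connectedComponentsWithStats(m)
    i=1+np.argmax(s[1:,4]); cs,_=cv2.findContours((l==i).astype(np.uint8),0,2)
    f=np.zeros_like(m); cv2.fillPoly(f,[cv2.convexHull(max(cs,key=cv2.contourArea))],255); M[n]=f
def hull(n,p):
    x,y,t=p; a=[pix(B[n][0],(x+.065*(i*np.cos(t)-j*np.sin(t)),y+.065*(i*np.sin(t)+j*np.cos(t)),z))[::-1] for i in(-1,1) for j in(-1,1) for z in(0,.09)]
    return cv2.convexHull(np.array(a,np.float32))
def cost(p,ns=("top","scene")):
    e=0
    for n in ns:
        g=np.zeros_like(M[n]); cv2.fillPoly(g,[np.int32(np.round(hull(n,p)*16))],255,shift=4); e+=1-(g&M[n]>0).sum()/((g|M[n])>0).sum()
    return e
for ns in (("top",),("scene",),("top","scene")):
    best=min((minimize(cost,(.497,.26,t),args=(ns,),method="Nelder-Mead",options=dict(initial_simplex=np.array([(.497,.26,t)]*4)+np.diag([.02,.02,.2,0])[:4,:3])) for t in(-.1,.1,.3,-.4)),key=lambda r:r.fun)
    print(ns,np.round(best.x,4),best.fun)
x,y,t=best.x
ims=[]
for n in B:
    c=B[n][0]; p=pix(c,(x,y,.1)).astype(int); S=8; r=36
    im=cv2.resize(c["img"][p[0]-r:p[0]+r,p[1]-r:p[1]+r],None,fx=S,fy=S,interpolation=cv2.INTER_CUBIC)
    q=lambda P:tuple(int(v) for v in ((pix(c,P)-p+r+.5)*S)[::-1])
    for a,col in((0,(255,255,255)),(.4,(0,0,0)),(.8,(0,0,0)),(1.2,(0,255,0)),(1.6,(0,0,255))):
        cv2.circle(im,q((x-.057*np.cos(t-a),y-.057*np.sin(t-a),.09)),5,col,2)
    e=np.array((np.cos(t),np.sin(t),0)); cv2.line(im,q((x,y,.132)-.044*e),q((x,y,.132)+.044*e),(255,0,255),1)
    cv2.polylines(im,[np.int32([(( h[0][1]-p[0]+r+.5)*S,(h[0][0]-p[1]+r+.5)*S)[::-1] for h in hull(n,best.x)])],True,(255,0,0),1)
    ims.append(cv2.resize(im,(400,400)))
cv2.imwrite("pics/fit.png",np.hstack(ims))
E
python3 fit.py
```

```text
blue top 101 [ 0.585  -0.1425  0.0895]
blue scene 103 [ 0.5845 -0.1458  0.0895]
yellow top 92 [ 0.5979 -0.1965  0.0895]
yellow scene 130 [ 0.5975 -0.1993  0.0895]
green top 100 [ 0.6106 -0.2504  0.0895]
green scene 122 [ 0.6107 -0.2533  0.0895]
('top',) [0.4985 0.2598 0.1214] 0.02410402790992705
('scene',) [0.4965 0.2569 0.1863] 0.14290484140233728
('top', 'scene') [0.4971 0.2597 0.1536] 0.17560582740332076
```

View pics/fit.png

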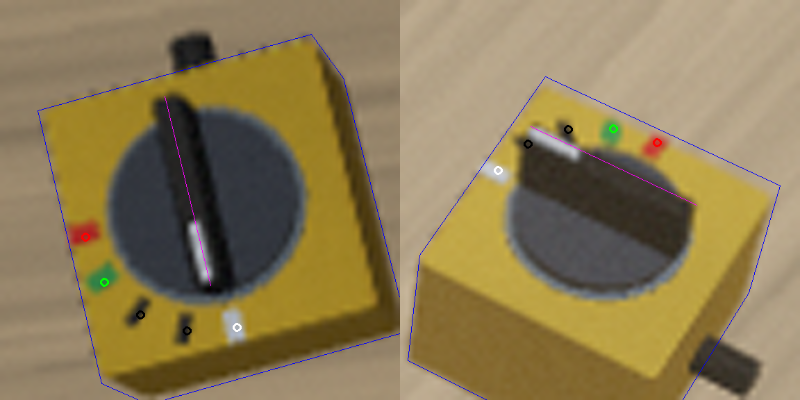

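The left crop shows the top-camera fit lying well on the box, marks and bar. I take the dial at about (0.498, 0.259) with yaw about 0.13. Next I move above the blue button with the fingers shut.

```bash
python3 -m inch '[[[-40,-34,0,0],[-40,-34,0,0],[-40,-34,0,0],[-40,-34,0,0],[-40,-34,0,0],[-40,-34,0,0],[-40,-34,0,0],[-40,-34,0,0]]]' 1 60; python3 -m inch '[[[-40,-34,0,0],[-40,-34,0,0],[-40,-34,0,0],[-40,-34,0,0],[-40,-34,0,0],[-40,-34,0,0],[-40,-34,0,0],[0,0,0,0],[0,0,0,0]]]'
```

```text
time: 2.3
tool_pos: [0.3741, 0.1631, 0.227]
tool_rot: [3.141, 0.001, 2.888]
contact_force: [0.0, 0.1, 0.6]
opening: 0.0166
time: 3.42
tool_pos: [0.5841, -0.1357, 0.2263]
tool_rot: [3.141, -0.001, 2.888]
contact_force: [-1.1, 0.3, -0.1]
opening: 0.0006
```

```bash
python3 -m inch '[[[-3,-8,30,0],[0,0,35,0],[0,0,35,0],[0,0,20,0],[0,0,6,0],[0,0,0,0]]]'; python3 -m inch '[[[0,0,4,0],[0,0,4,0],[0,0,2,0],[0,0,0,0]]]'
```

```text
time: 4.18
tool_pos: [0.5855, -0.1439, 0.1014]
tool_rot: [3.142, 0.001, 2.889]
contact_force: [0.5, 0.1, 0.4]
opening: 0.0001
time: 4.68
tool_pos: [0.5856, -0.1446, 0.0909]
tool_rot: [3.141, 0.0, 2.888]
contact_force: [0.1, -0.3, 2.3]
opening: 0.0006
```

```bash
python3 -m inch '[[[0,0,2,0],[0,0,2,0],[0,0,0,0]]]'; python3 -m inch '[[[0,0,2,0],[0,0,0,0]]]'
```

```text
time: 5.05
tool_pos: [0.5856, -0.1446, 0.0868]
tool_rot: [3.141, 0.0, 2.888]
contact_force: [0.4, 0.6, 4.6]
opening: 0.0003
time: 5.3
tool_pos: [0.5857, -0.1447, 0.0862]
tool_rot: [-3.141, 0.001, 2.888]
contact_force: [-3.8, 1.6, 13.7]
opening: 0.0007
```

Blue is fully in: it stopped at 86 mm with 13.7 N. Next is yellow.

```bash
python3 -m inch '[[[0,0,-10,0],[0,0,-20,0],[-13,-25,0,0],[-13,-24,0,0],[0,0,0,0],[0,0,15,0],[0,0,5,0],[0,0,0,0]]]';  python3 -m inch '[[[0,0,4,0],[0,0,3,0],[0,0,2,0],[0,0,1,0],[0,0,0,0]]]'
```

```text
time: 6.3
tool_pos: [0.5978, -0.1976, 0.0937]
tool_rot: [3.141, -0.002, 2.889]
contact_force: [0.7, -0.2, -0.3]
opening: 0.0004
time: 6.92
tool_pos: [0.5987, -0.1983, 0.0862]
tool_rot: [3.141, 0.001, 2.888]
contact_force: [-2.8, 4.1, 10.2]
opening: 0.0007
```

```bash
python3 -m inch '[[[0,0,-10,0],[0,0,-20,0],[-13,-25,0,0],[-13,-24,0,0],[0,0,0,0],[0,0,15,0],[0,0,5,0],[0,0,0,0]]]';  python3 -m inch '[[[0,0,4,0],[0,0,3,0],[0,0,2,0],[0,0,1,0],[0,0,0,0]]]'
```

```text
time: 7.92
tool_pos: [0.6107, -0.2516, 0.0937]
tool_rot: [3.141, -0.002, 2.889]
contact_force: [-0.4, -0.7, -0.3]
opening: 0.0003
time: 8.55
tool_pos: [0.6116, -0.2523, 0.0862]
tool_rot: [3.141, 0.001, 2.888]
contact_force: [-2.5, 3.6, 9.9]
opening: 0.0002
```

```bash
python3 -m inch '[[[0,0,-20,0],[0,0,-40,0],[0,0,-45,0],[0,0,-40,0],[24,47,0,0],[24,47,0,0],[24,47,0,0],[24,47,0,0],[24,47,0,0],[24,47,0,0]]]' -1; python3 -m inch '[[[24,47,0,0],[24,46,0,0],[24,46,0,0],[24,46,0,0],[0,0,0,-0.13],[0,0,0,-0.13],[0,0,0,-0.12],[0,0,0,0],[0,0,0,0]]]'; sed -i 's/"pics.fit.png"/"pics\/fit2.png"/' fit.py
python3 - <<'E'
from h import *
c=read_camera("top"); p=pix(c,(.498,.259,.1)).astype(int)
a=cv2.resize(c["img"][100:260,60:420],None,fx=2.2,fy=2.2); cv2.imwrite("pics/t2.png",a)
E
```

```text
time: 9.8
tool_pos: [0.542, 0.0579, 0.2296]
tool_rot: [-3.141, 0.0, 2.888]
contact_force: [0.5, -0.0, 0.3]
opening: 0.0909
time: 10.92
tool_pos: [0.4961, 0.2596, 0.2296]
tool_rot: [-3.141, -0.0, -3.018]
contact_force: [0.0, 0.2, 0.6]
opening: 0.0916
```

View pics/t2.png

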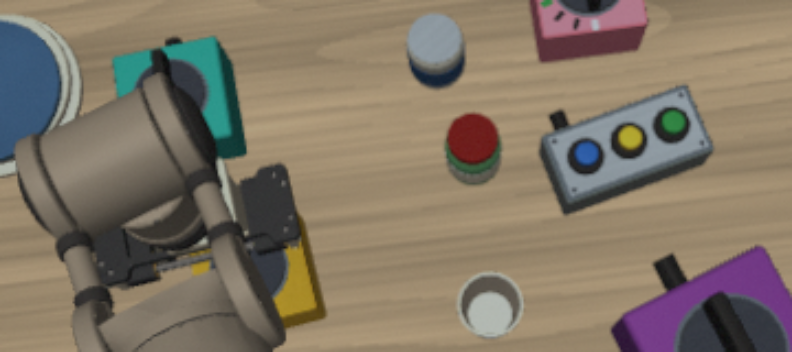

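All clear: the buttons are back out and the jar, cup and tin are standing. I now descend over the handle.

```bash
python3 -m inch '[[[-2,0,30,0],[0,0,35,0],[0,0,30,0],[0,0,20,0],[0,0,10,0],[0,0,0,0]]]'; python3 -m inch '[[[0,0,0,0],[0,0,0,0],[0,0,0,0],[0,0,0,0],[0,0,0,0],[0,0,0,0],[0,0,0,0],[0,0,0,0]]]' 1 20
```

```text
time: 11.72
tool_pos: [0.498, 0.26, 0.1045]
tool_rot: [-3.141, -0.001, -3.016]
contact_force: [0.3, 0.1, -0.3]
opening: 0.092
time: 12.72
tool_pos: [0.4981, 0.26, 0.1047]
tool_rot: [3.142, -0.0, -3.015]
contact_force: [0.1, 0.7, -0.1]
opening: 0.0163
```

```bash
python3 -m inch '[[[0,0,0,0],[0,0,0,0],[0,0,0,0]]]' 1 60; python3 -m inch '[[[0,0,0,0.1],[0,0,0,0.1],[0,0,0,0.1],[0,0,0,0.1]]]'; python3 -c "
from h import *
o=observe();print(o['torque'],o['contact_force'],o['opening'])"
```

```text
time: 13.1
tool_pos: [0.4981, 0.2594, 0.1047]
tool_rot: [-3.141, -0.0, -3.015]
contact_force: [1.0, -5.5, 0.4]
opening: 0.0139
time: 13.6
tool_pos: [0.4982, 0.2595, 0.1047]
tool_rot: [-3.141, 0.0, 2.865]
contact_force: [0.3, -5.5, 0.5]
opening: 0.0137
[-0.8107154  -0.10502483  0.24691729] [ 0.26317321 -5.45132067  0.50106481] 0.013705025813565004
```

```bash
python3 -m inch '[[[0,0,0,0.1],[0,0,0,0.1],[0,0,0,0.1],[0,0,0,0.1],[0,0,0,0.1],[0,0,0,0.1],[0,0,0,0.1],[0,0,0,0.1],[0,0,0,0],[0,0,0,0]]]'
python3 - <<'E'
from h import *
o=observe();print(o['torque'],o['contact_force'],o['opening'],o['qpos'])
ims=[]
for n in("top","scene"):
    c=read_camera(n); x,y,t=.498,.2595,.13; p=pix(c,(x,y,.1)).astype(int); r=36;S=11
    im=cv2.resize(c["img"][p[0]-r:p[0]+r,p[1]-r:p[1]+r],None,fx=S,fy=S,interpolation=cv2.INTER_CUBIC)
    ims.append(cv2.resize(im,(400,400)))
cv2.imwrite("pics/d1.png",np.hstack(ims))
E
```

```text
time: 14.85
tool_pos: [0.4982, 0.2594, 0.1047]
tool_rot: [-3.141, 0.001, 2.068]
contact_force: [0.0, -5.7, 0.9]
opening: 0.0135
[-0.95199055 -0.02094004  0.20847754] [ 0.01610815 -5.70620918  0.94070132] 0.013525126272022231 [ 3.44182118e-01  5.30651552e-01  1.58556326e+00 -1.00080128e-03
  1.02563489e+00 -1.52473693e-01]
```

View pics/d1.png

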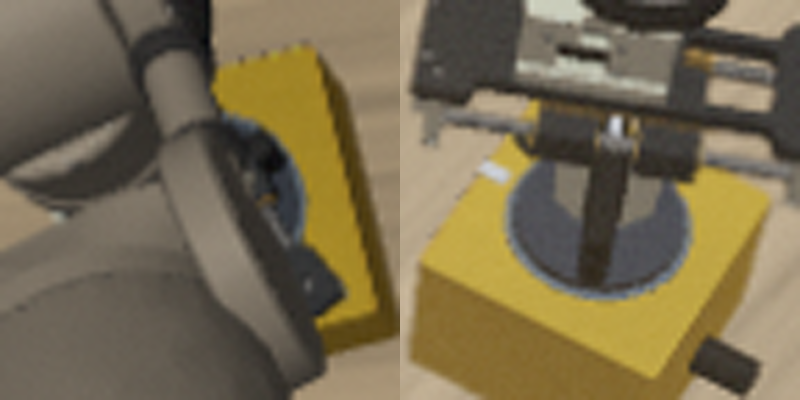

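Run:
```python
from h import *
c=read_camera("scene"); x,y,t=.4975,.259,.127; p=pix(c,(x,y,.1)).astype(int); r=24;S=16
im0=cv2.resize(c["img"][p[0]-r:p[0]+r,p[1]-r:p[1]+r],None,fx=S,fy=S,interpolation=cv2.INTER_CUBIC)
ims=[]
for a in(1.1,1.2):
    im=im0.copy(); e=np.array((np.cos(t-a),np.sin(t-a),0)); f=np.array((-e[1],e[0],0)); o=np.array((x,y,0))
    q=lambda P:tuple(int(v) for v in ((pix(c,P)-p+r+.5)*S)[::-1])
    P=[o+e*.044*i+f*.007*j+np.array((0,0,z)) for i,j,z in((1,1,.098),(1,-1,.098),(1,-1,.132),(1,1,.132),(1,1,.098),(0,1,.098))]
    for u,v in zip(P[:-1],P[1:]): cv2.line(im,q(u),q(v),(255,0,255),1)
    cv2.line(im,q(P[2]),q(P[2]-e*.088),(255,0,255),1); cv2.line(im,q(P[3]),q(P[3]-e*.088),(255,0,255),1)
    an=np.linspace(0,6.3,60); cv2.polylines(im,[np.int32([q((x+.042*np.cos(s),y+.042*np.sin(s),.098)) for s in an])],False,(0,255,255),1)
    ims.append(cv2.resize(im,(400,400)))
cv2.imwrite("pics/d2.png",np.hstack(ims))
```

```text
(no output)
```

View pics/d2.png

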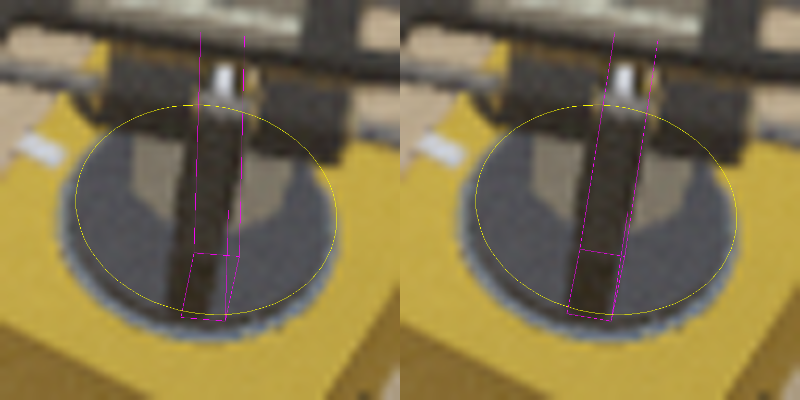

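The right overlay (1.2 rad) matches the bar's edges, while the 1.1 rad one is visibly off, so the handle is at the green mark. I'll do a brief hold check and then hand in.

```bash
python3 -m inch '[[[0,0,0,0],[0,0,0,0],[0,0,0,0],[0,0,0,0],[0,0,0,0],[0,0,0,0],[0,0,0,0],[0,0,0,0]]]'; python3 -c "
from h import *
c=read_camera('scene'); im=c['img'];a=cv2.imread('pics/d1.png')
p=pix(c,(.498,.2595,.1)).astype(int); r=36
n=cv2.resize(cv2.resize(im[p[0]-r:p[0]+r,p[1]-r:p[1]+r],None,fx=11,fy=11,interpolation=cv2.INTER_CUBIC),(400,400))
print('mean abs diff to earlier',np.abs(n[130:300,150:320].astype(int)-a[130:300,550:720]).mean(), observe()['torque'])
print(hand_in())"
```

```text
time: 16.0
tool_pos: [0.4982, 0.2594, 0.1047]
tool_rot: [-3.141, 0.001, 2.068]
contact_force: [0.8, -5.3, 0.5]
opening: 0.0137
mean abs diff to earlier 1.8074855824682814 [-0.85738109 -0.13799982  0.25219388]
the job is handed in; nothing more can be done
None
```

I pressed blue, yellow and green in that order, then turned the dial to the third notch. I handed in at about 16 s with the fingers still holding the dial there at 60 N.

- **Buttons:** each one stopped with its top at about 86 mm, under 10–14 N, which is above the 5 N needed for fully in. A later picture showed all three back out.
- **Dial:** I gripped the handle (13.9 mm opening) on the smaller yellow box and turned the tool 1.20 rad clockwise. The camera overlay fits about 1.2 rad, to within about 0.05. Tool pose and picture stayed steady over another second of holding, with about 0.25 N m on the wrist. The arm hid the green mark in the pictures, so the angle comes from the handle's outline and the tool's turn.
- **Jar, cup and tin:** all three were standing in the picture taken just before I gripped the dial, and I made no moves near them after that.
- **Disagreements:** the two cameras differed by about 3 mm on positions, and by 0.06 rad on the yellow box's yaw. I went with the top camera for the yaw. A steady sideways force of about 5.5 N stayed on the grip, probably from a small centring error, and I left it.

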